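Make up two rack service kits

TASK

Make up the two rack service kits from the stock on the bench mat: the blue tray gets the large fan, the optical module with the green tab and the orange terminal plug; the yellow tray gets the small fan and the optical module with the red tab. In each tray the module lies in the long bay, the fan in the square bay and a plug in the small bay, each flat on the bay floor and the right way up; set the parts down, do not drop them. Leave the module with the white tab, the green plug and the carton of screws where they lie.

Things in the scene. Friction and masses are not known exactly. Their poses are not given: they have to be found in the camera images.
- tray_blue: Blue shallow kit tray, fixed, left or right of the stock. Origin: centre of underside; x away from the robot (+-0.25 rad), z up. 156 (x) by 165 (y) mm; walls 3 mm thick, 14 high; ribs between bays 3 thick, 10 high; floor 3 thick. Bays: LONG 150 (x) by 72, centre (0, 43.5); SQUARE 84 by 84, centre (33, -37.5); SMALL 63 (x) by 84, centre (-43.5, -37.5).
- tray_yellow: Yellow shallow kit tray, fixed, on the other side, same mould. Origin: centre of underside; x away from the robot (+-0.25 rad), z up. 156 (x) by 165 (y) mm; walls 3 mm thick, 14 high; ribs between bays 3 thick, 10 high; floor 3 thick. Bays: LONG 150 (x) by 72, centre (0, 43.5); SQUARE 84 by 84, centre (33, -37.5); SMALL 63 (x) by 84, centre (-43.5, -37.5).
- fan_large: Square axial equipment fan lying flat, 60 by 60 mm and 38 mm high, black frame, light grey blades, silver hub label, about 140 g. Origin: centre of the underside; x and y parallel to its sides, z up. Grip across two opposite sides. For the blue tray.
- fan_small: Square axial equipment fan lying flat, 40 by 40 mm and 28 mm high, black frame, black blades, silver hub label, about 60 g. Origin: centre of the underside; x and y parallel to its sides, z up. Grip across two opposite sides. For the yellow tray.
- module_green: Flat optical module: silver metal body 72 x 18.4 mm, 8.5 high, green pull tab 26 mm long (from 2.5 to 6.5 mm up) at one end; the tab's colour also covers the next 20 mm of body. 45 g. Origin: underside, middle of the 98 mm total length; z up, x lengthwise: tab x -49 to -23, body -23 to 49 mm. Centre of mass near x = 10: grip there across y. For the blue tray.
- module_red: Flat optical module: silver metal body 72 x 18.4 mm, 8.5 high, red pull tab 26 mm long (from 2.5 to 6.5 mm up) at one end; the tab's colour also covers the next 20 mm of body. 45 g. Origin: underside, middle of the 98 mm total length; z up, x lengthwise: tab x -49 to -23, body -23 to 49 mm. Centre of mass near x = 10: grip there across y. For the yellow tray.
- module_white: Flat optical module: silver metal body 72 x 18.4 mm, 8.5 high, white pull tab 26 mm long (from 2.5 to 6.5 mm up) at one end; the tab's colour also covers the next 20 mm of body. 45 g. Origin: underside, middle of the 98 mm total length; z up, x lengthwise: tab x -49 to -23, body -23 to 49 mm. Centre of mass near x = 10: grip there across y. Stays where it is.
- plug_orange: Orange screw terminal plug, eight poles with a row of steel screws on top: 41 mm long (x), 18 mm wide (y), 15 mm high, 22 g. Origin: centre of the underside, z up. For the blue tray.
- plug_green: Green screw terminal plug, eight poles with a row of steel screws on top: 41 mm long (x), 18 mm wide (y), 15 mm high, 22 g. Origin: centre of the underside, z up. Stays where it is.
- carton: Small open brown cardboard carton of rack screws, 60 mm (x) by 50 mm (y), 40 mm high, with a flap reaching 20 mm further at its +x end; 300 g. Origin: centre of the underside, z up. Stays where it is. Like all the stock and the trays it stands on the grey bench mat, top at z = 2 mm.
Mind the look-alikes: they are no part of the job. Leave any pink look-alike of the fan_large alone.

How it is judged:
By the outcome, as a careful person would: the job done as asked, in the order asked, and still so for the second after the job is handed in, with the robot touching nothing.
It also fails if it takes over 141 s, if anything falls off the work surface, if the arm or the gripper's body presses on something with over 40 N, if the wrist force passes 120 N, or if a joint passes its speed limit or range.

ROBOT

A 6-joint arm with a two-finger parallel gripper is mounted at the origin on the work surface. World frame = base frame: x ahead of the robot, y to its left, z up, the work surface at z = 0. Lengths are in m, angles in rad, forces in N, time in s.
With the tool pointing down it reaches from about 0.25 to 0.85 m from the base axis. Payload 12.5 kg.
Tool frame: the origin (TCP) lies between the finger pads; the fingertips stand 17 mm ahead of it and the grasp point (between the pads) lies 2 mm behind it; x points along the fingers, z is the direction in which the jaws open and shut, and the axes are right-handed (so a half turn about x gives the same grasp; the last joint's range is limited). The gripper opens to 93 mm and grips with 3 to 60 N. Pads are 15 mm wide; open, the fingers measure 128 mm over their backs; the gripper's body (75 mm by 188 mm) begins 65 mm behind the grasp point.
Start: joints at [-1.274, 0.351, 1.652, -0, 1.139, -0.085], TCP at [0.205, -0.51, 0.236] pointing down, gripper open.
Joint ranges: [-2.75, 2.75], [-0.79, 2.1], [0.01, 2.65], [-1.57, 4.71], [0.07, 3.14], [-2.87, 2.87]. Speed limits (rad/s): [2.22, 2.22, 2.79, 3.14, 3.14, 3.14].

INTERFACE

Orientations are given as a unit quaternion [x, y, z, w].
In Python, from rig import r gives the robot as it stands.
- The arm moves only by the shell command python3 -m creep 'ROWS'. ROWS is JSON, a list of rows, each a list of 3 entries, a list of its own where there are three numbers: the shift along the tool's x, y, z in mm, then the turn, a rotation vector about the tool's x, y, z in rad, then the finger opening in mm, from 0 to 93. A call has 1 to 10 rows; each row shifts and turns the commanded pose from where the row before left it, along the tool's axes as they then stand; what a row does not reach is not made up. A row lasts 1/10 s, in which the tool goes at most 50 mm and 8.59 degrees, less where a joint would pass 70% of its speed; a pose out of reach is approached as far as the arm can. A call with a gripper value outside its range is refused whole. The fingers move at their own pace and stop on an object; the grip force is fixed at half the most. Time passes only in rows, so rows that do not move let the fingers close. It gives the time, the measured TCP pose, the force and the opening at its end, in the units of the state.
- r.get_state(): the state, without advancing time (a new reading comes with each control period).
- r.camera(name): name is "scene" or "top" or "wrist"; returns a dict with "color" (400x640x3 uint8, blue, green, red), "fx", "fy", "cx", "cy" (pixels), "xyz" and "attitude" of the camera in the world. Camera axes: x right, y up, looking along -z (the intrinsics and any distortion apply to the point x, -y, -z); pixel columns grow to the right and rows downward; lengths in m; the calibration is good to about 2 mm. A picture is of the moment at which its call begins. There is no depth.
- r.sign_off(): hands the job in, once; it reports no verdict.
The state is a dict: "time_s": time; "joint_pos": joint angles; "joint_vel": joint speeds; "joint_efforts": joint torques, N m; "eef_pos": TCP position; "tcp_rot": TCP orientation; "ft_force": force on the tool from outside, world axes, zero at the start; "wrist_torque": the same for the moment, N m; "finger_gap": opening from 0.0 (shut) to 1.0 (fully open).
Only numpy, scipy, OpenCV 4.12 (cv2) and the standard library are available. Lean on these libraries where they do the work, as an engineer would, in place of code of your own. Each camera call takes 0.05 s, during which the arm holds its last target. There are 200 camera calls.

## Working session

There is one attempt and no reset: what is moved stays moved. The work goes in short steps, Python scripts to look and compute and a shell command to move; the robot and the scene stay as the last step left them, time stands still between calls to the robot, and variables do not carry over. Pictures are saved under pics/ and viewed, about 12 in all and at most 16, crops included, and the job is handed in when it is done.

```bash
ls; mkdir -p pics; python3 - <<'E'
from rig import r
import cv2
s=r.get_state(); print(s)
for n in("top","scene"):
    c=r.camera(n); cv2.imwrite(f"pics/{n}0.png",c["color"]); print({k:v for k,v in c.items() if k!="color"})
E
```

```text
pics
{'time_s': 0.0, 'joint_pos': array([-1.27360167e+00,  3.51238154e-01,  1.65244084e+00,  9.07992462e-06,
        1.13910001e+00, -8.45517817e-02]), 'joint_vel': array([-0.00061738, -0.0007386 , -0.00027272, -0.00039486, -0.00109855,
       -0.00151024]), 'joint_efforts': array([-4.88298028e-04, -4.97321248e+01, -2.85256040e+01,  6.99243578e-02,
        2.57221854e-02, -8.19994261e-05]), 'eef_pos': array([ 0.20485029, -0.5100682 ,  0.235094  ]), 'tcp_rot': array([ 0.39632806,  0.58610134, -0.39579665,  0.58545222]), 'ft_force': array([ 0.53142575, -0.69809305, -0.09831517]), 'wrist_torque': array([-0.00258814,  0.05743395, -0.03667316]), 'finger_gap': 0.9995989223297118}
{'fx': 460.99899170773926, 'fy': 460.99899170773926, 'cx': 318.4778954625205, 'cy': 195.651124814474, 'xyz': array([0.45672301, 0.00384655, 1.17117464]), 'attitude': array([-0.02501688,  0.04894425,  0.70803683, -0.704033  ])}
{'fx': 365.2444491881717, 'fy': 365.2444491881717, 'cx': 323.78873253985773, 'cy': 197.70991335008551, 'xyz': array([ 1.24305836, -0.06994293,  0.51165381]), 'attitude': array([0.35469027, 0.31417718, 0.60009142, 0.6444981 ])}
```

View pics/top0.png

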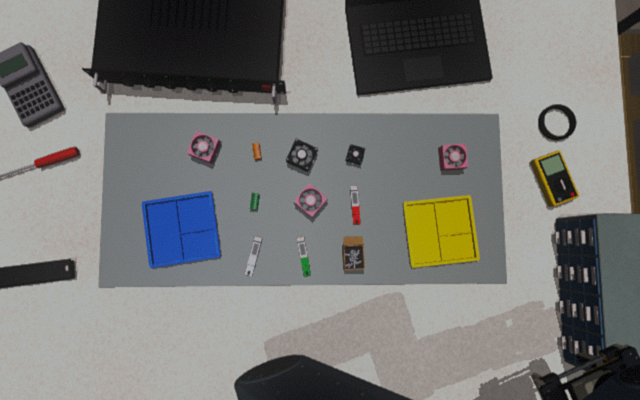

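View pics/scene0.png

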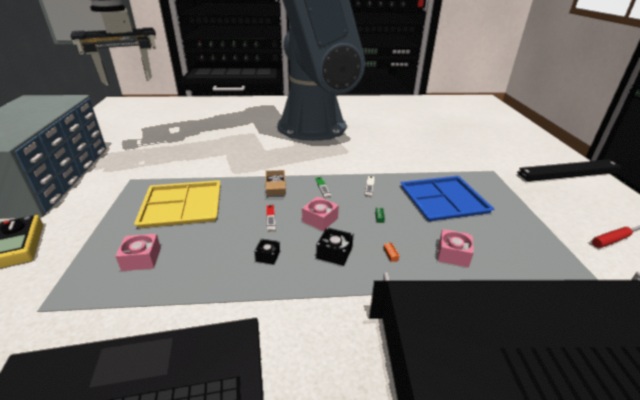

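The top view shows the blue tray at px (181,229) and the yellow tray at (441,231). The parts:

| Part | Pixel position |
|---|---|
| Large fan | (302,155) |
| Small fan | (355,155) |
| Orange plug | (256,151) |
| Green plug | (254,202) |
| White module | (254,256) |
| Green module | (304,257) |
| Red module | (355,205) |
| Carton | (353,254) |
| Pink decoy fans | (204,148), (310,201), (453,157) |

The scene view agrees with this layout.

```bash
cat > h.py <<'E'
import numpy as np, cv2
from scipy.spatial.transform import Rotation as R
from rig import r
def ray(c,uv,z):
    uv=np.atleast_2d(uv).astype(float)
    d=np.c_[(uv[:,0]-c["cx"])/c["fx"],-(uv[:,1]-c["cy"])/c["fy"],-np.ones(len(uv))]
    d=R.from_quat(c["attitude"]).apply(d); o=np.array(c["xyz"])
    return (o+d*((z-o[2])/d[:,2])[:,None])[:,:2]
def blobs(c,lo,hi,box=None,amin=15):
    hsv=cv2.cvtColor(c["color"],cv2.COLOR_BGR2HSV); m=cv2.inRange(hsv,np.array(lo),np.array(hi))
    if box: k=np.zeros_like(m); x0,y0,x1,y1=box; k[y0:y1,x0:x1]=1; m=m*k
    cs,_=cv2.findContours(m,cv2.RETR_EXTERNAL,cv2.CHAIN_APPROX_NONE)
    return sorted([q[:,0] for q in cs if cv2.contourArea(q)>=amin],key=lambda q:-cv2.contourArea(q.reshape(-1,1,2)))
def rect(c,q,z):
    """min-area rectangle of contour in world mm: centre, long, short, yaw of long side (deg)"""
    (x,y),(w,h),a=cv2.minAreaRect((ray(c,q,z)*1000).astype(np.float32))
    if w<h: w,h,a=h,w,a+90
    return [round(float(v),1) for v in (x,y,w,h,(a+90)%180-90)]
def go(x,y,z,yaw,half=90):
    """print tool move to TCP (x,y,z mm), jaw axis (tool z) at yaw deg, modulo half deg"""
    s=r.get_state(); Q=R.from_quat(s["tcp_rot"]); M=Q.as_matrix(); p=s["eef_pos"]*1000
    d=M.T@(np.array([x,y,z])-p); cur=np.degrees(np.arctan2(M[1,2],M[0,2]))
    dy=(yaw-cur+half/2)%half-half/2
    print("t",round(s["time_s"],2),"p",p.round(1),"jaw",cur.round(1),"down",M[:,0].round(3),"q6",s["joint_pos"][5].round(2),"q1",s["joint_pos"][0].round(2))
    print("  shift tool mm",d.round(1),"turn about tool x",round(-np.radians(dy),3))
E
python3 - <<'E'
from h import *
c=r.camera("top"); cv2.imwrite("pics/t1.png",c["color"])
im=c["color"]
cv2.imwrite("pics/t1c.png",cv2.resize(im[110:290,100:500],None,fx=2,fy=2,interpolation=cv2.INTER_CUBIC))
for n,lo,hi,z,box in [("blue",(100,120,60),(130,255,255),.016,(130,180,235,280)),("yellow",(22,120,60),(34,255,255),.016,(395,185,490,275)),
 ("orange",(5,130,80),(20,255,255),.017,(240,135,270,170)),("gplug",(40,80,30),(90,255,255),.017,(240,185,270,220)),
 ("gtab",(40,80,40),(90,255,255),.009,(285,230,325,285)),("rtab",(0,120,80),(8,255,255),.009,(340,180,370,230)),
 ("fanL",(0,0,0),(180,255,75),.04,(280,130,325,180)),("fanS",(0,0,0),(180,255,75),.03,(340,140,370,170))]:
    for q in blobs(c,lo,hi,box)[:2]: print(n,rect(c,q,z),q.mean(0).round())
go(400,0,200,0)
print({k:c["xyz"] for k in [0]})
w=r.camera("wrist"); print({k:v for k,v in w.items() if k!="color"})
E
```

```text
blue [496.8, 306.9, 176.2, 166.6, -81.3] [180. 229.]
yellow [487.8, -344.0, 177.0, 167.1, -84.3] [441. 231.]
orange [692.8, 121.4, 41.5, 17.4, 9.7] [256. 151.]
gplug [565.0, 125.9, 40.7, 18.4, -5.3] [254. 201.]
gtab [401.4, -2.0, 45.2, 19.1, 11.2] [305. 266.]
rtab [529.1, -129.5, 45.7, 17.8, -0.9] [356. 215.]
fanL [673.1, 6.4, 73.1, 65.8, -23.6] [302. 157.]
fanS [678.1, -127.6, 51.0, 42.2, -14.3] [355. 156.]
t 0.15 p [ 204.9 -510.2  235.2] jaw -68.1 down [-0.     0.001 -1.   ] q6 -0.08 q1 -1.27
  shift tool mm [  35.6  371.1 -400.7] turn about tool x 0.382
{0: array([0.45672301, 0.00384655, 1.17117464])}
{'fx': 337.7448605768951, 'fy': 337.7448605768951, 'cx': 319.8935731176616, 'cy': 203.95618455321488, 'xyz': array([ 0.2764107 , -0.48075104,  0.38422832]), 'attitude': array([-0.1164419 ,  0.0782801 , -0.55427224,  0.82042416])}
```

View pics/t1c.png

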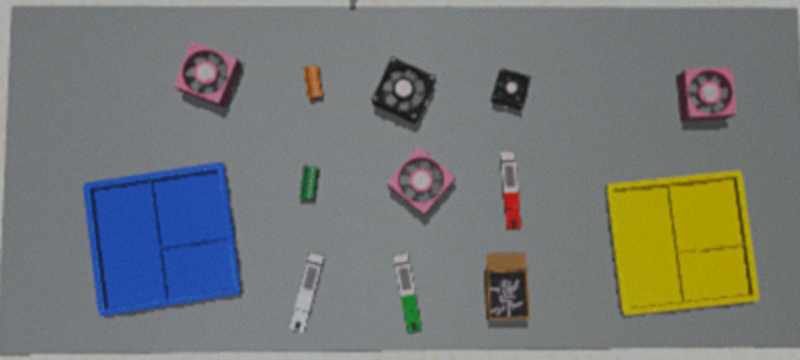

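The crop confirms the layout. Both trays have the long bay on the left, with the square bay at the far right and the small bay at the near right. Blue yaw is about +8.7° and yellow about +5.7°. The large fan comes first, by way of a close look.

```bash
python3 -m creep '[[[3,42,-20.3],[0,0,0],80],[[3,42,-20.3],[0,0,0],80],[[3,42,-20.3],[0,0,0],80],[[3,42,-20.3],[0,0,0],80],[[3,42,-20.3],[0,0,0],80],[[3,42,-20.3],[0,0,0],80],[[3,42,-20.3],[0,0,0],80],[[3,42,-20.3],[0,0,0],80],[[3,42,-20.3],[0,0,0],80],[[3,42,-20.3],[0,0,0],80]]'
python3 -m creep '[[[3,42,-20.3],[0,0,0],80],[[3,42,-20.3],[0,0,0],80],[[3,42,-20.3],[0,0,0],80],[[3,42,-20.3],[0,0,0],80],[[3,42,-20.3],[-0.13,0,0],80],[[0,0,0],[-0.13,0,0],80],[[0,0,0],[-0.13,0,0],80],[[0,0,0],[-0.13,0,0],80],[[0,0,0],[-0.13,0,0],80],[[0,0,0],[-0.127,0,0],80]]'
python3 - <<'E'
from h import *
go(673,6,190,-23.6)
c=r.camera("wrist"); cv2.imwrite("pics/w1.png",c["color"]); np.save("w1.npy",c,allow_pickle=True)
print(R.from_quat(c["attitude"]).apply([0,0,-1]),c["xyz"])
E
```

```text
time_s: 1.2
eef_pos: [0.5201, -0.1638, 0.2055]
tcp_rot: [0.396, 0.586, -0.396, 0.586]
ft_force: [0.5, -0.8, 0.3]
finger_gap: 0.86
time_s: 2.2
eef_pos: [0.676, 0.007, 0.1903]
tcp_rot: [0.143, 0.693, -0.143, 0.692]
ft_force: [-0.1, 0.1, 0.7]
finger_gap: 0.863
t 2.2 p [676.    7.  190.3] jaw -23.3 down [-0.001  0.    -1.   ] q6 0.35 q1 -0.06
  shift tool mm [ 0.3 -2.1 -2.4] turn about tool x 0.005
[-0.10996882 -0.2563918  -0.96029688] [0.70649258 0.07865136 0.33926132]
```

View pics/w1.png

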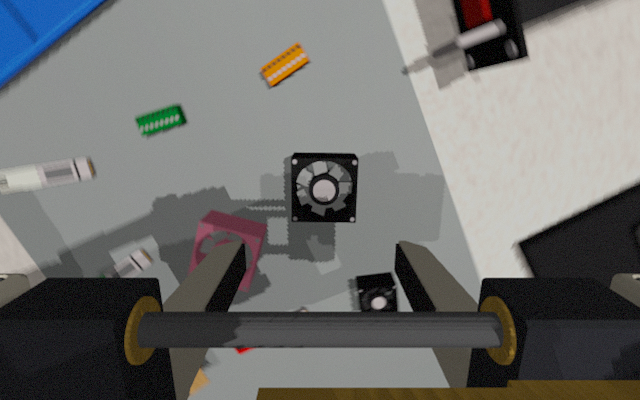

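The wrist view shows the large fan square to the image, with corner screws near (295,160), (354,160), (355,218) and (295,218) and the hub at (324,190). The orange plug is at (285,65). The small fan is partly behind a finger at (378,300).

```bash
python3 - <<'E'
from h import *
c=np.load("w1.npy",allow_pickle=True).item()
P=ray(c,[(295,160),(354,160),(355,218),(295,218),(324,190)],.04)*1000
print(P.round(1),P[:4].mean(0),[np.linalg.norm(P[i]-P[(i+1)%4]).round(1) for i in range(4)])
e=P[1]-P[0]+P[2]-P[3]; print("yaw",np.degrees(np.arctan2(e[1],e[0])))
hsv=cv2.cvtColor(c["color"],cv2.COLOR_BGR2HSV); 
q=blobs(c,(0,0,0),(180,255,40),(280,140,370,230))[0]; print("fan black",rect(c,q,.04),q.min(0),q.max(0))
q=blobs(c,(8,120,80),(22,255,255),(250,35,320,95)); print("orange",[rect(c,a,.017) for a in q])
x,y=P[:4].mean(0); go(x,y,32,np.degrees(np.arctan2(e[1],e[0])))
E
```

```text
[[668.   44.9]
 [716.1  24.2]
 [697.  -26.7]
 [645.5  -4.6]
 [680.9   9.4]] [681.63187074   9.42156298] [np.float64(52.5), np.float64(54.4), np.float64(56.0), np.float64(54.4)]
yaw -23.253481267969438
fan black [681.4, 11.3, 63.5, 59.3, 66.7] [291 153] [357 221]
orange [[690.5, 127.5, 40.9, 10.4, 9.3], [692.1, 117.0, 40.5, 5.6, 9.6]]
t 2.25 p [676.    6.9 190.3] jaw -22.9 down [-0.001 -0.    -1.   ] q6 0.34 q1 -0.06
  shift tool mm [158.3   4.5   4.3] turn about tool x 0.007
```

```bash
python3 -m creep '[[[30,4.5,4.3],[0,0,0],80],[[40,0,0],[0,0,0],80],[[40,0,0],[0,0,0],80],[[30,0,0],[0,0,0],80],[[18,0,0],[0,0,0],80],[[0,0,0],[0,0,0],80],[[0,0,0],[0,0,0],40],[[0,0,0],[0,0,0],40],[[0,0,0],[0,0,0],40],[[0,0,0],[0,0,0],40]]'
python3 -m creep '[[[0,0,0],[0,0,0],40],[[0,0,0],[0,0,0],40],[[-10,0,0],[0,0,0],40],[[-30,0,0],[0,0,0],40],[[-30,0,0],[0,0,0],40],[[-30,0,0],[0,0,0],40],[[0,0,0],[0,0,0],40]]'
python3 - <<'E'
from h import *
yaw=8.7; a=np.radians(yaw); M=np.array([[np.cos(a),-np.sin(a)],[np.sin(a),np.cos(a)]])
t=np.array([496.8,306.9])+M@[33,-37.5]; print(t); go(*t,132,yaw)
E
```

```text
time_s: 3.25
eef_pos: [0.6826, 0.0093, 0.0343]
tcp_rot: [0.145, 0.691, -0.145, 0.693]
ft_force: [-1.0, -0.8, 7.6]
finger_gap: 0.642
time_s: 3.95
eef_pos: [0.6839, 0.0092, 0.1378]
tcp_rot: [0.145, 0.69, -0.144, 0.695]
ft_force: [0.0, 0.7, -2.4]
finger_gap: 0.646
[535.09257902 274.82308631]
t 3.95 p [683.9   9.2 137.8] jaw -23.6 down [ 0.008 -0.    -1.   ] q6 0.36 q1 -0.05
  shift tool mm [   4.6  183.7 -242.8] turn about tool x -0.564
```

```bash
python3 -m creep '[[[0,23,-30.3],[0,0,0],40],[[0,23,-30.3],[0,0,0],40],[[0,23,-30.3],[0,0,0],40],[[0,23,-30.3],[0,0,0],40],[[0,23,-30.3],[0,0,0],40],[[0,23,-30.3],[0,0,0],40],[[0,23,-30.3],[0,0,0],40],[[0,22.7,-30.3],[0,0,0],40],[[0,0,0],[-0.14,0,0],40],[[0,0,0],[-0.14,0,0],40]]'
python3 -m creep '[[[20,0,0],[-0.14,0,0],40],[[20,0,0],[-0.14,0,0],40],[[10,0,0],[0,0,0],40],[[0,0,0],[0,0,0],40]]'
python3 - <<'E'
from h import *
go(535.1,274.8,38,8.7)
c=r.camera("wrist"); cv2.imwrite("pics/w2.png",c["color"]); np.save("w2.npy",c,allow_pickle=True)
E
```

```text
time_s: 4.95
eef_pos: [0.5322, 0.2756, 0.1319]
tcp_rot: [0.044, 0.706, -0.044, 0.705]
ft_force: [-0.0, -0.2, -0.9]
finger_gap: 0.641
time_s: 5.35
eef_pos: [0.5324, 0.2743, 0.081]
tcp_rot: [-0.051, 0.706, 0.05, 0.704]
ft_force: [0.6, 0.4, -1.7]
finger_gap: 0.641
t 5.35 p [532.4 274.3  81. ] jaw 8.2 down [-0.003 -0.001 -1.   ] q6 0.25 q1 0.4
  shift tool mm [43.   0.1  2.9] turn about tool x -0.008
```

View pics/w2.png

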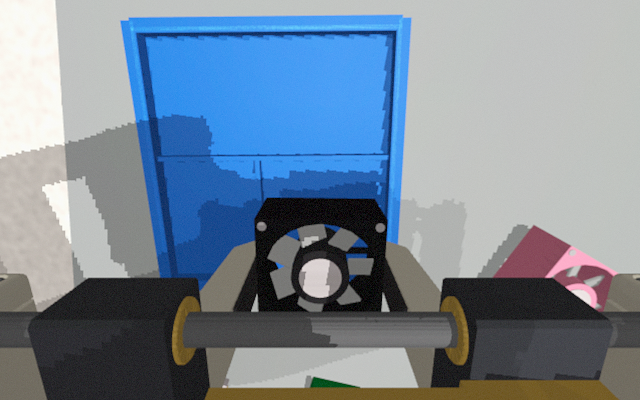

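The fan is held square. The blue tray is visible with its outer +y corners near (123,20) and (409,17), and the cross rib meets the long rib at (261,157). I'll check the tray pose against these points.

```bash
python3 - <<'E'
from h import *
c=np.load("w2.npy",allow_pickle=True).item()
P=ray(c,[(123,20),(409,17)],.016)*1000; J=ray(c,[(261,157)],.012)*1000
print(P.round(1),np.linalg.norm(P[1]-P[0]),J)
a=np.arctan2(*(P[1]-P[0])[::-1]); print("yaw",np.degrees(a))
M=np.array([[np.cos(a),-np.sin(a)],[np.sin(a),np.cos(a)]])
print("centre from edge",P.mean(0)-M@[0,82.5],"from junction",J[0]-M@[-10.5,6], "square bay",P.mean(0)-M@[0,82.5]+M@[33,-37.5])
E
```

```text
[[403.1 381.7]
 [564.  406.6]] 162.87427737012783 [[487.87035943 314.47863466]]
yaw 8.782175382089552
centre from edge [496.1629032  312.62784949] from junction [499.16332702 310.15210222] square bay [534.50144853 280.60588917]
```

```bash
python3 -m creep '[[[15,3.2,3.8],[-0.01,0,0],40],[[15,0,0],[0,0,0],40],[[6,0,0],[0,0,0],40],[[2,0,0],[0,0,0],40],[[0,0,0],[0,0,0],40]]'
python3 -m creep '[[[2,0,0],[0,0,0],40],[[2,0,0],[0,0,0],40],[[1,0,0],[0,0,0],40],[[0,0,0],[0,0,0],40]]'
```

```text
time_s: 5.9
eef_pos: [0.5365, 0.2784, 0.0443]
tcp_rot: [-0.056, 0.705, 0.056, 0.705]
ft_force: [0.3, 0.4, -2.1]
finger_gap: 0.646
time_s: 6.3
eef_pos: [0.5366, 0.2784, 0.0396]
tcp_rot: [-0.056, 0.705, 0.056, 0.705]
ft_force: [0.2, 0.2, -2.1]
finger_gap: 0.644
```

```bash
python3 -m creep '[[[1,0,0],[0,0,0],40],[[1,0,0],[0,0,0],40],[[0,0,0],[0,0,0],40]]';  python3 -m creep '[[[1,0,0],[0,0,0],40],[[1,0,0],[0,0,0],40],[[0,0,0],[0,0,0],40]]'
```

```text
time_s: 6.6
eef_pos: [0.5365, 0.2784, 0.0375]
tcp_rot: [-0.056, 0.705, 0.056, 0.705]
ft_force: [-0.5, -0.4, -2.0]
finger_gap: 0.642
time_s: 6.9
eef_pos: [0.5366, 0.2785, 0.0372]
tcp_rot: [-0.056, 0.705, 0.056, 0.705]
ft_force: [-6.8, -3.8, 16.5]
finger_gap: 0.644
```

```bash
python3 -m creep '[[[0,0,0],[0,0,0],72],[[0,0,0],[0,0,0],72],[[0,0,0],[0,0,0],72],[[-5,0,0],[0,0,0],72],[[-25,0,0],[0,0,0],72],[[-35,0,0],[0,0,0],72],[[-35,0,0],[0,0,0],72],[[-20,0,0],[0,0,0],72],[[0,0,0],[0,0,0],72]]'
python3 - <<'E'
from h import *
go(437,5,150,-78.8,360)
c=r.camera("wrist"); cv2.imwrite("pics/w3.png",c["color"])
E
```

```text
time_s: 7.8
eef_pos: [0.5379, 0.279, 0.1588]
tcp_rot: [-0.055, 0.703, 0.056, 0.707]
ft_force: [-0.1, 0.5, -0.4]
finger_gap: 0.773
t 7.8 p [537.9 279.  158.8] jaw 9.1 down [ 0.005  0.002 -1.   ] q6 0.24 q1 0.4
  shift tool mm [   7.7 -254.8 -142.8] turn about tool x 1.533
```

View pics/w3.png

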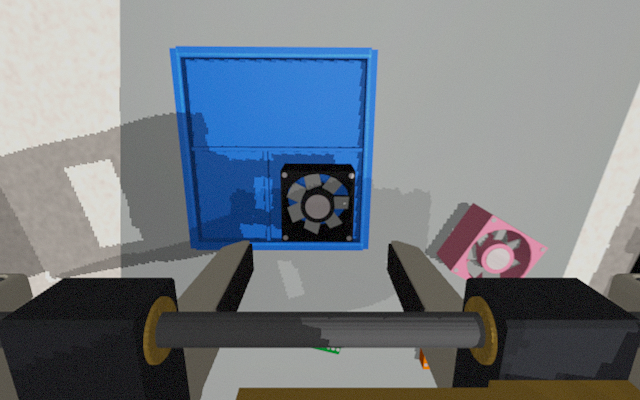

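The large fan sits square in the far-right bay at (317,205). Next is the green module.

```bash
python3 -m creep '[[[1,-28.3,-15.9],[0,0,0],50],[[1,-28.3,-15.9],[0,0,0],50],[[1,-28.3,-15.9],[0,0,0],50],[[1,-28.3,-15.9],[0,0,0],50],[[1,-28.3,-15.9],[0,0,0],50],[[1,-28.3,-15.9],[0,0,0],50],[[1,-28.3,-15.9],[0,0,0],50],[[1,-28.3,-15.9],[0,0,0],50],[[0,-28.3,-15.9],[0,0,0],50],[[0,0,0],[0.14,0,0],50]]'
python3 -m creep '[[[0,0,0],[0.14,0,0],50],[[0,0,0],[0.14,0,0],50],[[0,0,0],[0.14,0,0],50],[[0,0,0],[0.14,0,0],50],[[0,0,0],[0.14,0,0],50],[[0,0,0],[0.14,0,0],50],[[0,0,0],[0.14,0,0],50],[[0,0,0],[0.14,0,0],50],[[0,0,0],[0.14,0,0],50],[[0,0,0],[0.133,0,0],50]]'
python3 - <<'E'
from h import *
go(437,5,150,-78.8,360)
c=r.camera("wrist"); cv2.imwrite("pics/w4.png",c["color"]); np.save("w4.npy",c,allow_pickle=True)
E
```

```text
time_s: 8.85
eef_pos: [0.4334, 0.0022, 0.1463]
tcp_rot: [-0.006, 0.708, 0.006, 0.706]
ft_force: [0.4, -0.7, -0.0]
finger_gap: 0.536
time_s: 9.85
eef_pos: [0.4345, 0.0045, 0.1463]
tcp_rot: [0.45, 0.546, -0.451, 0.544]
ft_force: [0.5, -0.0, -1.0]
finger_gap: 0.54
t 9.85 p [434.5   4.5 146.3] jaw -79.1 down [-0.002  0.    -1.   ] q6 1.28 q1 -0.1
  shift tool mm [-3.7  2.5 -0. ] turn about tool x -0.005
```

View pics/w4.png

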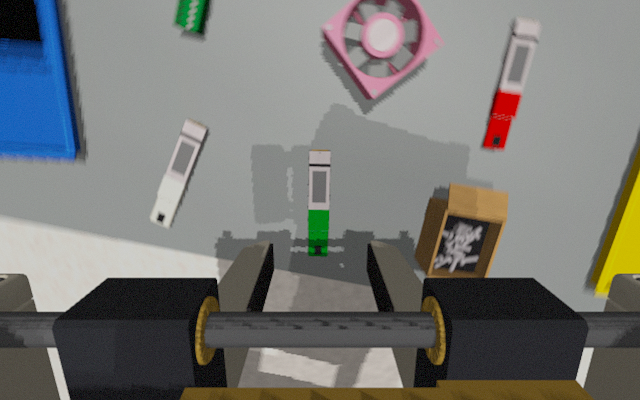

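The green module is centred between the fingers. It runs from (319,150) to (318,255), with the green part from row 208 down. The red module spans (525,20)–(495,150).

```bash
cat >> h.py <<'E'
def module(c,lo,hi,box):
    """module grip point and yaw: colour blob (46 mm, centred at x=-26) and silver end by thresholding"""
    q=blobs(c,lo,hi,box)[0]; t=rect(c,q,.0105); print("tab",t); return t
E
python3 - <<'E'
from h import *
c=np.load("w4.npy",allow_pickle=True).item()
t=module(c,(40,80,30),(90,255,255),(290,195,345,265))
E1=ray(c,[(319,151),(318,255)],.0105)*1000; d=E1[0]-E1[1]; print("ends",E1.round(1),np.linalg.norm(d),np.degrees(np.arctan2(d[1],d[0])))
a=np.radians(t[4]); g=np.array(t[:2])+36*np.array([np.cos(a),np.sin(a)]); print("grip",g,"from ends",E1.mean(0)+10*d/np.linalg.norm(d))
go(*g,24,t[4]-90,360)
t=module(c,(0,120,60),(8,255,255),(470,70,540,160))
t=module(c,(170,120,60),(180,255,255),(470,70,540,160))
E
```

```text
tab [401.7, 0.3, 44.3, 18.0, 10.4]
ends [[474.5  13.3]
 [380.9  -3.7]] 95.12514654421862 10.33772649678547
grip [437.10857295   6.79868923] from ends [437.51875365   6.59926913]
t 9.9 p [434.6   4.5 146.4] jaw -79.6 down [-0.002  0.    -1.   ] q6 1.29 q1 -0.1
  shift tool mm [122.3   3.2  -1.7] turn about tool x 0.001
tab [527.5, -128.0, 46.7, 21.2, 4.1]Traceback (most recent call last):
  File "<stdin>", line 8, in <module>
  File "h.py", line 28, in module
    q=blobs(c,lo,hi,box)[0]; t=rect(c,q,.0105); print("tab",t); return t
      ~~~~~~~~~~~~~~~~~~^^^
IndexError: list index out of range
```

```bash
python3 -m creep '[[[40,3.2,-1.7],[0,0,0],50],[[40,0,0],[0,0,0],50],[[30,0,0],[0,0,0],50],[[12,0,0],[0,0,0],50],[[2,0,0],[0,0,0],50],[[0,0,0],[0,0,0],50],[[0,0,0],[0,0,0],50]]'
```

```text
time_s: 10.6
eef_pos: [0.4389, 0.0066, 0.0247]
tcp_rot: [0.449, 0.546, -0.448, 0.547]
ft_force: [0.1, 0.1, -0.2]
finger_gap: 0.538
```

```bash
python3 -m creep '[[[3,0,0],[0,0,0],50],[[0,0,0],[0,0,0],50],[[0,0,0],[0,0,0],10],[[0,0,0],[0,0,0],10],[[0,0,0],[0,0,0],10],[[0,0,0],[0,0,0],10],[[0,0,0],[0,0,0],10],[[0,0,0],[0,0,0],10],[[0,0,0],[0,0,0],10]]'
```

```text
time_s: 11.5
eef_pos: [0.4382, 0.0067, 0.0206]
tcp_rot: [0.449, 0.546, -0.449, 0.546]
ft_force: [-0.3, 0.6, 0.7]
finger_gap: 0.19
```

```bash
python3 -m creep '[[[-10,0,0],[0,0,0],10],[[-30,0,0],[0,0,0],10],[[-40,0,0],[0,0,0],10],[[-30,0,0],[0,0,0],10],[[0,0,0],[0,0,0],10]]'
python3 - <<'E'
from h import *
go(500.8,354.5,90,-81.3,360)
E
```

```text
time_s: 12.0
eef_pos: [0.44, 0.0066, 0.1345]
tcp_rot: [0.45, 0.545, -0.447, 0.548]
ft_force: [0.2, 0.4, -0.6]
finger_gap: 0.194
t 12.0 p [440.    6.6 134.5] jaw -78.8 down [ 0.007 -0.001 -1.   ] q6 1.28 q1 -0.09
  shift tool mm [  44.7  127.1 -329.5] turn about tool x 0.044
```

```bash
python3 -m creep '[[[0,12.7,-33],[0,0,0],10],[[0,12.7,-33],[0,0,0],10],[[0,12.7,-33],[0,0,0],10],[[0,12.7,-33],[0,0,0],10],[[0,12.7,-33],[0,0,0],10],[[0,12.7,-33],[0,0,0],10],[[0,12.7,-33],[0,0,0],10],[[0,12.7,-33],[0,0,0],10],[[0,12.7,-33],[0,0,0],10],[[0,12.7,-33],[0,0,0],10]]'
python3 -m creep '[[[20,0,0],[0.02,0,0],10],[[20,0,0],[0.02,0,0],10],[[5,0,0],[0,0,0],10],[[0,0,0],[0,0,0],10]]'
python3 - <<'E'
from h import *
go(500.8,354.5,24.5,-81.3,360)
c=r.camera("wrist"); cv2.imwrite("pics/w5.png",c["color"])
E
```

```text
time_s: 13.0
eef_pos: [0.4981, 0.3564, 0.1299]
tcp_rot: [0.448, 0.547, -0.449, 0.546]
ft_force: [0.7, -0.3, 0.4]
finger_gap: 0.192
time_s: 13.4
eef_pos: [0.498, 0.3547, 0.0847]
tcp_rot: [0.459, 0.538, -0.46, 0.537]
ft_force: [0.4, 0.6, -0.9]
finger_gap: 0.191
t 13.4 p [498.  354.7  84.7] jaw -81.0 down [-0.002 -0.001 -1.   ] q6 1.96 q1 0.54
  shift tool mm [60.2  2.9  0.6] turn about tool x 0.004
```

View pics/w5.png

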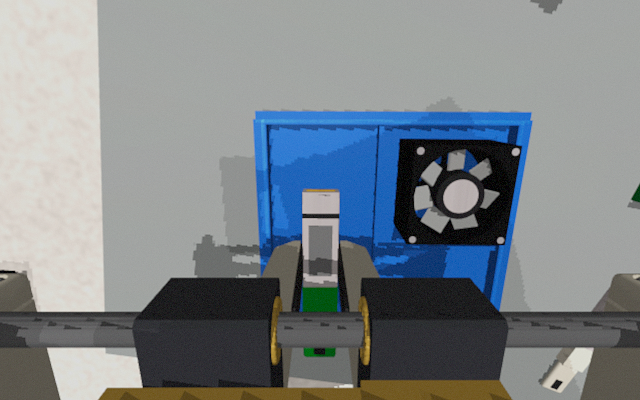

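The module is level and centred over the long bay at (320,235), with the bay spanning columns 268–377. Lowering it.

```bash
python3 -m creep '[[[20,2.5,0],[0,0,0],10],[[20,0,0],[0,0,0],10],[[12,0,0],[0,0,0],10],[[4,0,0],[0,0,0],10],[[1,0,0],[0,0,0],10],[[0,0,0],[0,0,0],10]]'
python3 -m creep '[[[1,0,0],[0,0,0],10],[[1,0,0],[0,0,0],10],[[0,0,0],[0,0,0],10]]'
```

```text
time_s: 14.05
eef_pos: [0.5015, 0.3557, 0.0295]
tcp_rot: [0.46, 0.537, -0.459, 0.538]
ft_force: [-0.4, -0.8, -0.6]
finger_gap: 0.192
time_s: 14.35
eef_pos: [0.501, 0.3555, 0.0268]
tcp_rot: [0.46, 0.537, -0.459, 0.537]
ft_force: [0.3, -0.6, -0.3]
finger_gap: 0.192
```

```bash
python3 -m creep '[[[1,0,0],[0,0,0],10],[[1,0,0],[0,0,0],10],[[0,0,0],[0,0,0],10]]'
python3 -m creep '[[[0.7,0,0],[0,0,0],10],[[0.7,0,0],[0,0,0],10],[[0,0,0],[0,0,0],10]]'
```

```text
time_s: 14.65
eef_pos: [0.5009, 0.3555, 0.0245]
tcp_rot: [0.46, 0.537, -0.46, 0.537]
ft_force: [-0.0, 0.2, -0.3]
finger_gap: 0.194
time_s: 14.95
eef_pos: [0.5011, 0.3555, 0.0237]
tcp_rot: [0.46, 0.537, -0.46, 0.537]
ft_force: [-2.3, -1.2, 5.4]
finger_gap: 0.191
```

```bash
python3 -m creep '[[[0,0,0],[0,0,0],28],[[0,0,0],[0,0,0],28],[[0,0,0],[0,0,0],28],[[-3,0,0],[0,0,0],28],[[-12,0,0],[0,0,0],28],[[-30,0,0],[0,0,0],28],[[-40,0,0],[0,0,0],28],[[-30,0,0],[0,0,0],28],[[0,0,0],[0,0,0],28]]'
python3 - <<'E'
from h import *
go(691.3,123.4,140,-80.5,360)
c=r.camera("wrist"); cv2.imwrite("pics/w6.png",c["color"])
E
```

```text
time_s: 15.85
eef_pos: [0.5029, 0.3566, 0.1436]
tcp_rot: [0.462, 0.537, -0.457, 0.538]
ft_force: [-0.3, -0.4, -1.1]
finger_gap: 0.299
t 15.85 p [502.9 356.6 143.6] jaw -81.1 down [ 0.007  0.004 -1.   ] q6 1.96 q1 0.54
  shift tool mm [  4.  149.9 259.7] turn about tool x -0.01
```

View pics/w6.png

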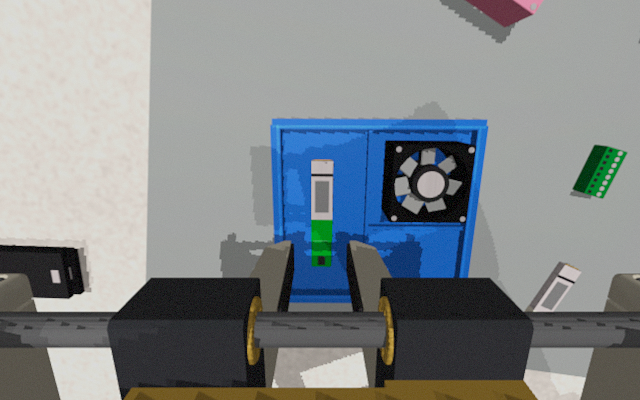

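The green module lies flat in the long bay, from (322,160) to (320,265). Next is the orange plug.

```bash
python3 -m creep '[[[0,16.7,29],[0,0,0],45],[[0,16.7,29],[0,0,0],45],[[0,16.7,29],[0,0,0],45],[[0,16.7,29],[0,0,0],45],[[0,16.7,29],[0,0,0],45],[[0,16.7,29],[0,0,0],45],[[0,16.7,29],[0,0,0],45],[[0,16.7,29],[0,0,0],45],[[0,16.7,28],[-0.01,0,0],45],[[0,0,0],[0,0,0],45]]'
python3 - <<'E'
from h import *
c=r.camera("wrist"); cv2.imwrite("pics/w7.png",c["color"]); np.save("w7.npy",c,allow_pickle=True)
q=np.vstack(blobs(c,(8,120,70),(22,255,255),(250,60,400,330))); print(q.min(0),q.max(0)); t=rect(c,q,.017);print(t)
go(*t[:2],27,t[4]-90,360)
E
```

```text
time_s: 16.9
eef_pos: [0.6911, 0.1186, 0.1369]
tcp_rot: [0.457, 0.539, -0.458, 0.539]
ft_force: [-0.7, -0.3, -0.2]
finger_gap: 0.48
[303 173] [325 223]
[694.2, 124.5, 42.9, 17.9, 8.6]
t 16.95 p [690.  120.4 136.9] jaw -80.6 down [-0.002 -0.    -1.   ] q6 1.51 q1 0.11
  shift tool mm [109.9   5.   -3.4] turn about tool x 0.013
```

View pics/w7.png

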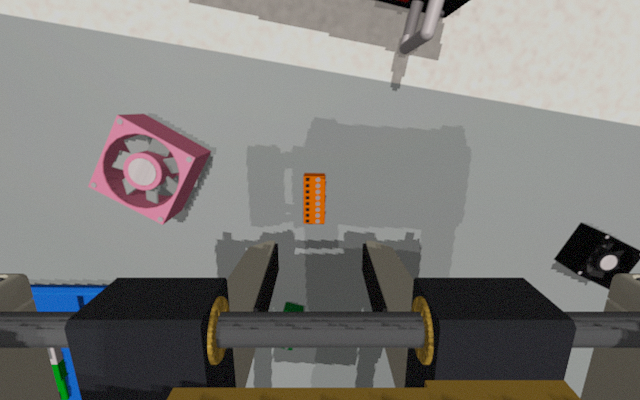

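The orange plug is between the fingers at (303–325, 173–223). Descending.

```bash
python3 -m creep '[[[40,3.7,-3],[0.01,0,0],45],[[40,0,0],[0,0,0],45],[[24,0,0],[0,0,0],45],[[8,0,0],[0,0,0],45],[[1,0,0],[0,0,0],45],[[0,0,0],[0,0,0],45],[[0,0,0],[0,0,0],45]]'
```

```text
time_s: 17.65
eef_pos: [0.6938, 0.1258, 0.027]
tcp_rot: [0.46, 0.537, -0.459, 0.538]
ft_force: [0.5, -0.5, 0.0]
finger_gap: 0.486
```

```bash
python3 -m creep '[[[2,0,0],[0,0,0],45],[[0,0,0],[0,0,0],45],[[0,0,0],[0,0,0],10],[[0,0,0],[0,0,0],10],[[0,0,0],[0,0,0],10],[[0,0,0],[0,0,0],10],[[0,0,0],[0,0,0],10],[[0,0,0],[0,0,0],10]]'
python3 -m creep '[[[-10,0,0],[0,0,0],10],[[-30,0,0],[0,0,0],10],[[-40,0,0],[0,0,0],10],[[-30,0,0],[0,0,0],10],[[0,0,0],[0,0,0],10]]'
python3 - <<'E'
from h import *
a=np.radians(8.75); M=np.array([[np.cos(a),-np.sin(a)],[np.sin(a),np.cos(a)]])
t=np.array([497.5,310])+M@[-43.5,-39]; print(t)
go(*t,90,-81.3,360)
E
```

```text
time_s: 18.45
eef_pos: [0.693, 0.1255, 0.0232]
tcp_rot: [0.46, 0.537, -0.46, 0.537]
ft_force: [-0.3, 0.7, -0.0]
finger_gap: 0.185
time_s: 18.95
eef_pos: [0.6952, 0.1259, 0.1392]
tcp_rot: [0.462, 0.535, -0.457, 0.539]
ft_force: [0.4, -0.3, -0.3]
finger_gap: 0.188
[460.43908636 264.83653379]
t 18.95 p [695.2 125.9 139.2] jaw -81.1 down [ 0.008  0.001 -1.   ] q6 1.53 q1 0.11
  shift tool mm [  47.4 -210.8 -173.8] turn about tool x 0.004
```

```bash
python3 -m creep '[[[0,-26.5,-21.7],[0,0,0],10],[[0,-26.5,-21.7],[0,0,0],10],[[0,-26.5,-21.7],[0,0,0],10],[[0,-26.5,-21.7],[0,0,0],10],[[0,-26.5,-21.7],[0,0,0],10],[[0,-26.5,-21.7],[0,0,0],10],[[0,-26.5,-21.7],[0,0,0],10],[[0,-26.5,-21.7],[0,0,0],10],[[20,0,0],[0,0,0],10],[[20,0,0],[0,0,0],10]]'
python3 -m creep '[[[8,0,0],[0,0,0],10],[[0,0,0],[0,0,0],10]]'
python3 - <<'E'
from h import *
go(460.4,264.8,26.2,-81.3,360)
c=r.camera("wrist"); cv2.imwrite("pics/w8.png",c["color"])
E
```

```text
time_s: 19.95
eef_pos: [0.456, 0.2648, 0.0932]
tcp_rot: [0.46, 0.538, -0.459, 0.538]
ft_force: [-0.0, -0.7, -0.2]
finger_gap: 0.191
time_s: 20.15
eef_pos: [0.4561, 0.2638, 0.0844]
tcp_rot: [0.459, 0.538, -0.46, 0.537]
ft_force: [0.1, -0.7, -0.1]
finger_gap: 0.188
t 20.15 p [456.1 263.8  84.4] jaw -81.1 down [-0.002 -0.001 -1.   ] q6 1.85 q1 0.44
  shift tool mm [58.2  4.5 -0.3] turn about tool x 0.004
```

View pics/w8.png

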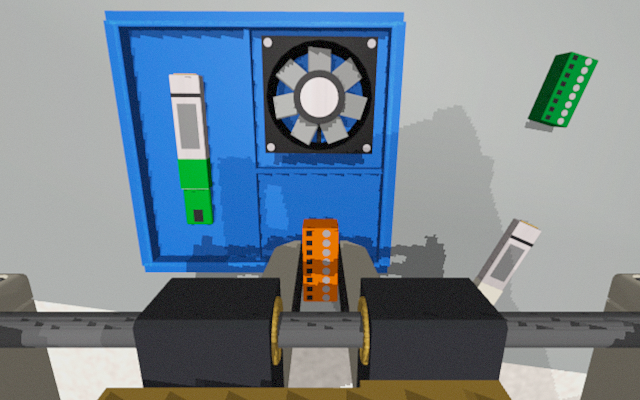

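The plug is held above the small bay at (320,260), and the other two parts have not moved. Lowering it.

```bash
python3 -m creep '[[[20,4.5,0],[0,0,0],10],[[20,0,0],[0,0,0],10],[[10,0,0],[0,0,0],10],[[4,0,0],[0,0,0],10],[[1,0,0],[0,0,0],10],[[0,0,0],[0,0,0],10]]'
python3 -m creep '[[[1,0,0],[0,0,0],10],[[1,0,0],[0,0,0],10],[[0,0,0],[0,0,0],10]]'
```

```text
time_s: 20.8
eef_pos: [0.4615, 0.265, 0.0309]
tcp_rot: [0.46, 0.537, -0.459, 0.538]
ft_force: [0.7, 0.5, 0.0]
finger_gap: 0.187
time_s: 21.1
eef_pos: [0.4611, 0.2649, 0.0284]
tcp_rot: [0.46, 0.537, -0.459, 0.537]
ft_force: [0.8, -0.5, -0.0]
finger_gap: 0.189
```

```bash
python3 -m creep '[[[1,0,0],[0,0,0],10],[[0.7,0,0],[0,0,0],10],[[0,0,0],[0,0,0],10]]'
python3 -m creep '[[[0.7,0,0],[0,0,0],10],[[0.7,0,0],[0,0,0],10],[[0,0,0],[0,0,0],10]]'
```

```text
time_s: 21.4
eef_pos: [0.461, 0.2648, 0.0264]
tcp_rot: [0.46, 0.537, -0.46, 0.537]
ft_force: [-0.1, 0.1, -0.5]
finger_gap: 0.189
time_s: 21.7
eef_pos: [0.4611, 0.2649, 0.0261]
tcp_rot: [0.46, 0.537, -0.46, 0.537]
ft_force: [-5.4, -3.6, 15.5]
finger_gap: 0.188
```

```bash
python3 -m creep '[[[0,0,0],[0,0,0],32],[[0,0,0],[0,0,0],32],[[0,0,0],[0,0,0],32],[[-3,0,0],[0,0,0],32],[[-12,0,0],[0,0,0],32],[[-30,0,0],[0,0,0],32],[[-40,0,0],[0,0,0],32],[[-35,0,0],[0,0,0],32],[[0,0,0],[0,0,0],32]]'
python3 - <<'E'
from h import *
go(680,-126,150,-104.3,360)
c=r.camera("wrist"); cv2.imwrite("pics/w9.png",c["color"])
E
```

```text
time_s: 22.6
eef_pos: [0.4631, 0.2658, 0.1503]
tcp_rot: [0.462, 0.536, -0.457, 0.539]
ft_force: [-0.2, 0.7, -0.8]
finger_gap: 0.346
t 22.6 p [463.1 265.8 150.3] jaw -81.1 down [ 0.007  0.003 -1.   ] q6 1.85 q1 0.43
  shift tool mm [  0.6 153.4 420.8] turn about tool x 0.405
```

View pics/w9.png

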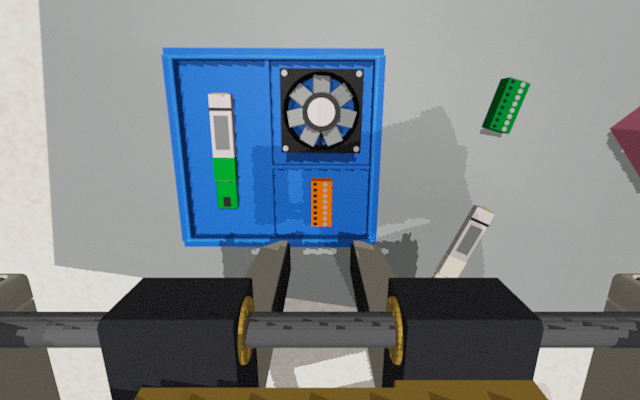

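The blue kit is complete: module at (222,150), fan at (321,110) and plug at (321,202), all in their bays. Next is the small fan.

```bash
python3 -m creep '[[[0,12.8,35],[0,0,0],70],[[0,12.8,35],[0,0,0],70],[[0,12.8,35],[0,0,0],70],[[0,12.8,35],[0,0,0],70],[[0,12.8,35],[0,0,0],70],[[0,12.8,35],[0,0,0],70],[[0,12.8,35],[0,0,0],70],[[0,12.8,35],[0,0,0],70],[[0,12.8,35],[0,0,0],70],[[0,12.8,35],[0,0,0],70]]'
python3 -m creep '[[[0,12.8,35],[0,0,0],70],[[0,12.6,35.8],[0.1,0,0],70],[[0,0,0],[0.1,0,0],70],[[0,0,0],[0.1,0,0],70],[[0,0,0],[0.1,0,0],70],[[0,0,0],[0,0,0],70]]'
python3 - <<'E'
from h import *
c=r.camera("wrist"); np.save("w10.npy",c,allow_pickle=True); cv2.imwrite("pics/w10.png",c["color"])
for v in (35,50): 
    q=blobs(c,(0,0,0),(180,255,v),(250,100,400,270))
    for a in q[:2]: print(v,a.min(0),a.max(0),rect(c,a,.03))
go(680,-126,150,-104.3,360)
E
```

```text
time_s: 23.65
eef_pos: [0.6418, -0.0625, 0.144]
tcp_rot: [0.459, 0.538, -0.46, 0.537]
ft_force: [-0.2, 0.7, -0.1]
finger_gap: 0.754
time_s: 24.25
eef_pos: [0.6773, -0.127, 0.1438]
tcp_rot: [-0.557, -0.436, 0.558, -0.434]
ft_force: [-0.4, 0.1, -0.1]
finger_gap: 0.754
35 [295 168] [344 221] [685.4, -128.2, 43.9, 39.0, -15.2]
35 [386 244] [399 269] [618.1, -175.5, 23.7, 11.1, -10.9]
50 [295 168] [344 221] [685.4, -128.3, 44.0, 39.2, -15.2]
50 [385 244] [399 269] [618.2, -175.1, 23.8, 12.0, -11.0]
t 24.3 p [ 677.4 -127.   144.1] jaw -103.9 down [-0.002  0.    -1.   ] q6 1.56 q1 -0.25
  shift tool mm [-5.9  2.3 -1.6] turn about tool x 0.007
```

View pics/w10.png

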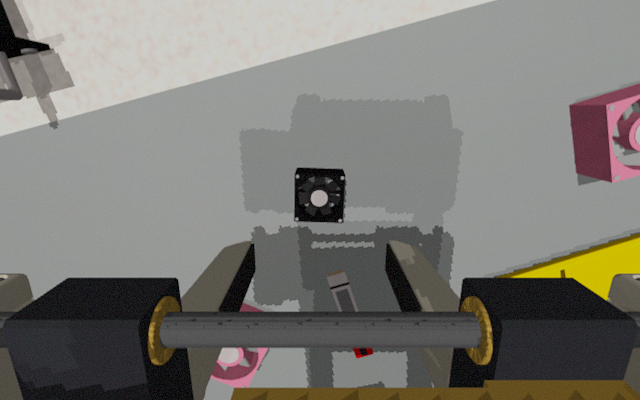

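The small fan is at (295–344, 168–221). The box includes a strip of its near side, so I take the centre as (683.5, -127.7) and the yaw as -15.2°.

```bash
python3 -m creep '[[[40,6.1,-0.8],[0.02,0,0],70],[[40,0,0],[0,0,0],70],[[22,0,0],[0,0,0],70],[[8,0,0],[0,0,0],70],[[2,0,0],[0,0,0],70],[[0,0,0],[0,0,0],70],[[0,0,0],[0,0,0],70]]'
python3 -m creep '[[[0,0,0],[0,0,0],25],[[0,0,0],[0,0,0],25],[[0,0,0],[0,0,0],25],[[0,0,0],[0,0,0],25],[[0,0,0],[0,0,0],25],[[0,0,0],[0,0,0],25],[[0,0,0],[0,0,0],25]]'
```

```text
time_s: 25.0
eef_pos: [0.6848, -0.1279, 0.0347]
tcp_rot: [0.562, 0.429, -0.561, 0.431]
ft_force: [-0.3, 0.5, -0.7]
finger_gap: 0.753
time_s: 25.7
eef_pos: [0.6841, -0.1278, 0.0332]
tcp_rot: [0.562, 0.43, -0.561, 0.43]
ft_force: [0.3, -0.0, 1.1]
finger_gap: 0.426
```

```bash
python3 -m creep '[[[-5,0,0],[0,0,0],25],[[-20,0,0],[0,0,0],25],[[-40,0,0],[0,0,0],25],[[-35,0,0],[0,0,0],25],[[0,0,0],[0,0,0],25]]'
python3 - <<'E'
from h import *
go(524.4,-378,90,-84.3,360)
E
```

```text
time_s: 26.2
eef_pos: [0.6864, -0.1283, 0.1389]
tcp_rot: [0.563, 0.427, -0.56, 0.432]
ft_force: [0.4, -0.1, -0.3]
finger_gap: 0.428
t 26.2 p [ 686.4 -128.3  138.9] jaw -105.1 down [ 0.008 -0.002 -1.   ] q6 1.58 q1 -0.25
  shift tool mm [ 48.1 -91.6 283.3] turn about tool x -0.364
```

```bash
python3 -m creep '[[[0,-11.5,35.4],[0,0,0],25],[[0,-11.5,35.4],[0,0,0],25],[[0,-11.5,35.4],[0,0,0],25],[[0,-11.5,35.4],[0,0,0],25],[[0,-11.5,35.4],[0,0,0],25],[[0,-11.5,35.4],[0,0,0],25],[[0,-11.5,35.4],[0,0,0],25],[[0,-11.5,35.4],[0,0,0],25],[[10,0,0],[-0.12,0,0],25],[[10,0,0],[-0.12,0,0],25]]'
python3 -m creep '[[[10,0,0],[-0.124,0,0],25],[[0,0,0],[0,0,0],25]]'
python3 - <<'E'
from h import *
go(524.4,-378,90,-84.3,360)
c=r.camera("wrist"); cv2.imwrite("pics/w11.png",c["color"]); np.save("w11.npy",c,allow_pickle=True)
E
```

```text
time_s: 27.2
eef_pos: [0.5204, -0.3781, 0.1125]
tcp_rot: [0.505, 0.495, -0.505, 0.495]
ft_force: [1.3, -0.4, -0.5]
finger_gap: 0.425
time_s: 27.4
eef_pos: [0.5204, -0.3765, 0.1013]
tcp_rot: [0.474, 0.526, -0.474, 0.524]
ft_force: [-0.1, 0.4, -0.3]
finger_gap: 0.428
t 27.4 p [ 520.4 -376.5  101.3] jaw -84.2 down [-0.002  0.002 -1.   ] q6 0.77 q1 -0.7
  shift tool mm [11.3  3.9  1.9] turn about tool x 0.002
```

View pics/w11.png

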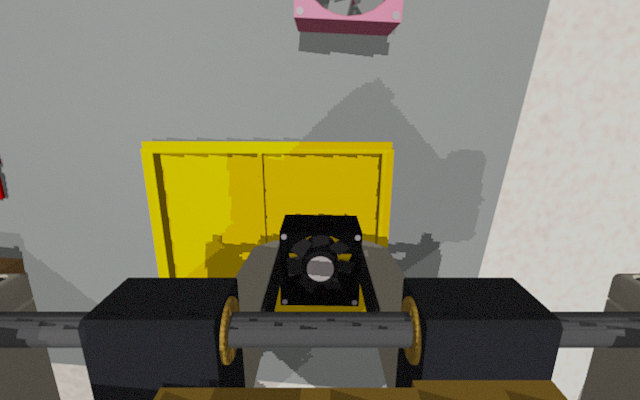

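The small fan is held square. The yellow tray's far edge runs from (142,143) to (395,143), and the rib meets it at (264,154).

```bash
python3 - <<'E'
from h import *
c=np.load("w11.npy",allow_pickle=True).item()
q=blobs(c,(20,120,60),(34,255,255),(100,120,420,200))[0]; print(q.min(0),q.max(0))
P=ray(c,[(142,143),(395,143)],.016)*1000; J=ray(c,[(264,156)],.012)*1000
a=np.arctan2(*(P[1]-P[0])[::-1])+np.pi/2; print(P.round(1),np.linalg.norm(P[1]-P[0]),"yaw",np.degrees(a))
M=np.array([[np.cos(a),-np.sin(a)],[np.sin(a),np.cos(a)]])
C=P.mean(0)-M@[78,0]; print("centre",C,"rib",M.T@(J[0]-C),"square",C+M@[33,-37.5])
E
```

```text
[141 141] [393 199]
[[ 560.4 -249.2]
 [ 578.1 -421.8]] 173.58662124252456 yaw 5.860178314043245
centre [ 491.6769721  -343.45572436] rib [68.50667288  4.14389462] square [ 528.33330878 -377.39041135]
```

```bash
python3 -m creep '[[[20,4.5,2.8],[0,0,0],25],[[20,0,0],[0,0,0],25],[[14,0,0],[0,0,0],25],[[5,0,0],[0,0,0],25],[[1,0,0],[0,0,0],25],[[0,0,0],[0,0,0],25]]'
python3 -m creep '[[[1,0,0],[0,0,0],25],[[1,0,0],[0,0,0],25],[[0,0,0],[0,0,0],25]]'
```

```text
time_s: 28.05
eef_pos: [0.5263, -0.3797, 0.0438]
tcp_rot: [0.475, 0.524, -0.475, 0.524]
ft_force: [0.0, -1.0, -1.2]
finger_gap: 0.424
time_s: 28.35
eef_pos: [0.5261, -0.3795, 0.0414]
tcp_rot: [0.474, 0.524, -0.474, 0.524]
ft_force: [-1.0, 0.1, -0.9]
finger_gap: 0.428
```

```bash
python3 -m creep '[[[1,0,0],[0,0,0],25],[[1,0,0],[0,0,0],25],[[1,0,0],[0,0,0],25],[[0,0,0],[0,0,0],25]]'
python3 -m creep '[[[1,0,0],[0,0,0],25],[[1,0,0],[0,0,0],25],[[0,0,0],[0,0,0],25]]'
python3 -m creep '[[[0.7,0,0],[0,0,0],25],[[0,0,0],[0,0,0],25]]'
```

```text
time_s: 28.75
eef_pos: [0.5259, -0.3794, 0.0379]
tcp_rot: [0.474, 0.524, -0.474, 0.524]
ft_force: [0.9, 1.0, 0.1]
finger_gap: 0.427
time_s: 29.05
eef_pos: [0.526, -0.3795, 0.0362]
tcp_rot: [0.474, 0.524, -0.474, 0.524]
ft_force: [0.4, -0.3, 1.1]
finger_gap: 0.43
time_s: 29.25
eef_pos: [0.5261, -0.3795, 0.0362]
tcp_rot: [0.474, 0.524, -0.474, 0.524]
ft_force: [-3.1, 2.5, 8.4]
finger_gap: 0.428
```

```bash
python3 -m creep '[[[0,0,0],[0,0,0],54],[[0,0,0],[0,0,0],54],[[0,0,0],[0,0,0],54],[[-5,0,0],[0,0,0],54],[[-25,0,0],[0,0,0],54],[[-40,0,0],[0,0,0],54],[[-35,0,0],[0,0,0],54],[[0,0,0],[0,0,0],54]]'
python3 - <<'E'
from h import *
go(562,-127,146,-85.5,360)
c=r.camera("wrist"); cv2.imwrite("pics/w12.png",c["color"])
E
```

```text
time_s: 30.05
eef_pos: [0.5279, -0.381, 0.1459]
tcp_rot: [0.475, 0.521, -0.474, 0.527]
ft_force: [0.6, -0.4, 0.2]
finger_gap: 0.579
t 30.05 p [ 527.9 -381.   145.9] jaw -84.3 down [ 0.006 -0.005 -1.   ] q6 0.77 q1 -0.7
  shift tool mm [  -1.2   59.3 -249.3] turn about tool x 0.021
```

```bash
python3 -m creep '[[[0,7.4,-31.2],[0,0,0],50],[[0,7.4,-31.2],[0,0,0],50],[[0,7.4,-31.2],[0,0,0],50],[[0,7.4,-31.2],[0,0,0],50],[[0,7.4,-31.2],[0,0,0],50],[[0,7.4,-31.2],[0,0,0],50],[[0,7.4,-31.2],[0,0,0],50],[[0,7.4,-31.2],[0.02,0,0],50],[[0,0,0],[0,0,0],50],[[0,0,0],[0,0,0],50]]'
python3 - <<'E'
from h import *
c=r.camera("wrist"); np.save("w13.npy",c,allow_pickle=True); cv2.imwrite("pics/w13.png",c["color"])
t=module(c,(0,120,60),(8,255,255),(270,130,370,290))
a=np.radians(t[4]); g=np.array(t[:2])+36*np.array([np.cos(a),np.sin(a)]); print("grip",g)
go(*g,21,t[4]-90,360)
E
```

```text
time_s: 31.1
eef_pos: [0.5597, -0.1249, 0.1397]
tcp_rot: [0.479, 0.52, -0.48, 0.52]
ft_force: [-0.1, -0.8, -0.2]
finger_gap: 0.536
tab [529.5, -128.6, 43.4, 18.1, 5.3]
grip [ 565.34608913 -125.27465885]
t 31.15 p [ 559.7 -125.6  139.8] jaw -85.4 down [-0.001  0.    -1.   ] q6 1.19 q1 -0.3
  shift tool mm [118.8   5.8   0.2] turn about tool x -0.012
```

View pics/w13.png

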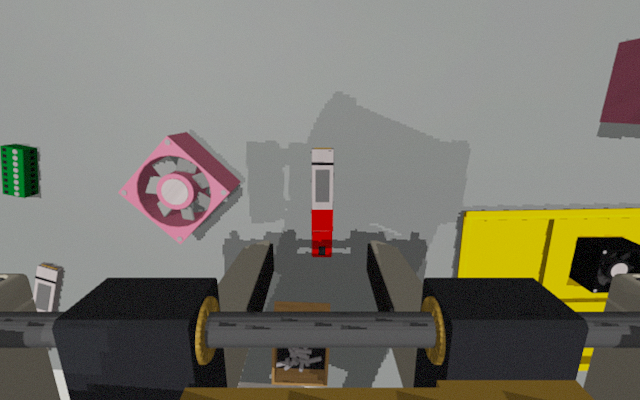

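The red module is centred between the fingers, from (322,148) to (322,256), and the small fan is in the yellow square bay. Descending.

```bash
python3 -m creep '[[[40,4,0],[-0.012,0,0],50],[[40,0,0],[0,0,0],50],[[26,0,0],[0,0,0],50],[[10,0,0],[0,0,0],50],[[2,0,0],[0,0,0],50],[[0,0,0],[0,0,0],50],[[0,0,0],[0,0,0],50]]'
```

```text
time_s: 31.85
eef_pos: [0.5648, -0.1254, 0.0238]
tcp_rot: [0.477, 0.522, -0.476, 0.523]
ft_force: [0.5, -0.3, 1.3]
finger_gap: 0.537
```

```bash
python3 -m creep '[[[2,0,0],[0,0,0],50],[[0,0,0],[0,0,0],50],[[0,0,0],[0,0,0],10],[[0,0,0],[0,0,0],10],[[0,0,0],[0,0,0],10],[[0,0,0],[0,0,0],10],[[0,0,0],[0,0,0],10],[[0,0,0],[0,0,0],10],[[0,0,0],[0,0,0],10]]'
python3 -m creep '[[[-10,0,0],[0,0,0],10],[[-30,0,0],[0,0,0],10],[[-40,0,0],[0,0,0],10],[[-30,0,0],[0,0,0],10],[[0,0,0],[0,0,0],10],[[0,0,0],[0,0,0],10]]'
python3 - <<'E'
from h import *
go(494.5,-300.5,90,-84.2,360)
E
```

```text
time_s: 32.75
eef_pos: [0.564, -0.1248, 0.0204]
tcp_rot: [0.477, 0.522, -0.477, 0.522]
ft_force: [0.6, 0.3, -0.6]
finger_gap: 0.193
time_s: 33.35
eef_pos: [0.564, -0.1249, 0.131]
tcp_rot: [0.477, 0.522, -0.476, 0.523]
ft_force: [0.2, 0.5, -0.7]
finger_gap: 0.194
t 33.35 p [ 564.  -124.9  131. ] jaw -84.7 down [ 0.001 -0.    -1.   ] q6 1.18 q1 -0.3
  shift tool mm [ 41.  -85.4 168.5] turn about tool x -0.009
```

```bash
python3 -m creep '[[[0,-17,33.7],[0,0,0],10],[[0,-17,33.7],[0,0,0],10],[[0,-17,33.7],[0,0,0],10],[[0,-17,33.7],[0,0,0],10],[[0,-17.4,33.7],[-0.009,0,0],10],[[20,0,0],[0,0,0],10],[[20,0,0],[0,0,0],10],[[0,0,0],[0,0,0],10],[[0,0,0],[0,0,0],10]]'
python3 - <<'E'
from h import *
go(494.5,-300.5,23.4,-84.2,360)
c=r.camera("wrist"); cv2.imwrite("pics/w14.png",c["color"]); np.save("w14.npy",c,allow_pickle=True)
# rib between long bay and the rest: dark vertical line right of module; profile along rows ahead of the module
P=ray(c,[(u,v) for v in (150,175) for u in (0,639)],.005)
q=max(blobs(c,(20,120,60),(34,255,255)),key=len); print("yellow",q.min(0),q.max(0))
for v in (170,185,200):
    row=q[q[:,1]==v][:,0]; u=[row.min(),row.max()]; w=ray(c,[(x,v) for x in u],.016)*1000
    a=np.radians(5.8); M=np.array([[np.cos(a),-np.sin(a)],[np.sin(a),np.cos(a)]])
    print(v,u,((w-[489,-344.8])@M).round(1))
E
```

```text
time_s: 34.25
eef_pos: [0.494, -0.3001, 0.0898]
tcp_rot: [0.474, 0.525, -0.474, 0.524]
ft_force: [0.7, -0.3, -0.7]
finger_gap: 0.191
t 34.25 p [ 494.  -300.1   89.8] jaw -84.2 down [-0.002  0.001 -1.   ] q6 0.84 q1 -0.63
  shift tool mm [66.4  0.5  0.6] turn about tool x -0.0
yellow [249 114] [521 303]
170 [np.int32(252), np.int32(513)] [[ 45.8  89.7]
 [ 45.9 -84.4]]
185 [np.int32(253), np.int32(511)] [[ 35.6  89.6]
 [ 35.6 -84.7]]
200 [np.int32(254), np.int32(508)] [[ 25.   89.5]
 [ 25.1 -84.3]]
```

```bash
python3 -m creep '[[[20,0,-0.4],[0,0,0],10],[[20,0,0],[0,0,0],10],[[14,0,0],[0,0,0],10],[[5,0,0],[0,0,0],10],[[1,0,0],[0,0,0],10],[[0,0,0],[0,0,0],10]]'
python3 -m creep '[[[1,0,0],[0,0,0],10],[[1,0,0],[0,0,0],10],[[0,0,0],[0,0,0],10]]'
```

```text
time_s: 34.9
eef_pos: [0.4948, -0.3003, 0.0311]
tcp_rot: [0.474, 0.524, -0.474, 0.525]
ft_force: [0.6, -0.2, -0.8]
finger_gap: 0.194
time_s: 35.2
eef_pos: [0.4945, -0.3002, 0.0286]
tcp_rot: [0.474, 0.524, -0.474, 0.525]
ft_force: [-0.4, 0.6, -0.6]
finger_gap: 0.194
```

```bash
python3 -m creep '[[[1,0,0],[0,0,0],10],[[1,0,0],[0,0,0],10],[[1,0,0],[0,0,0],10],[[0,0,0],[0,0,0],10]]'
python3 -m creep '[[[1,0,0],[0,0,0],10],[[0.8,0,0],[0,0,0],10],[[0,0,0],[0,0,0],10]]'
```

```text
time_s: 35.6
eef_pos: [0.4943, -0.3, 0.0252]
tcp_rot: [0.474, 0.525, -0.474, 0.524]
ft_force: [0.2, 0.7, -0.3]
finger_gap: 0.193
time_s: 35.9
eef_pos: [0.4943, -0.3001, 0.0235]
tcp_rot: [0.474, 0.525, -0.474, 0.524]
ft_force: [0.6, 0.7, -1.0]
finger_gap: 0.194
```

```bash
python3 -m creep '[[[0.7,0,0],[0,0,0],10],[[0,0,0],[0,0,0],10]]'
python3 -m creep '[[[0,0,0],[0,0,0],10]]'
```

```text
time_s: 36.1
eef_pos: [0.4944, -0.3001, 0.0234]
tcp_rot: [0.474, 0.525, -0.474, 0.525]
ft_force: [-1.5, 0.6, 5.5]
finger_gap: 0.191
time_s: 36.2
eef_pos: [0.4944, -0.3001, 0.0234]
tcp_rot: [0.474, 0.525, -0.474, 0.525]
ft_force: [-2.8, 0.6, 6.0]
finger_gap: 0.194
```

```bash
python3 -m creep '[[[0,0,0],[0,0,0],27],[[0,0,0],[0,0,0],27],[[0,0,0],[0,0,0],27],[[-3,0,0],[0,0,0],27],[[-12,0,0],[0,0,0],27],[[-30,0,0],[0,0,0],27],[[-40,0,0],[0,0,0],27],[[-40,0,0],[0,0,0],40],[[-40,0,0],[0,0,0],40],[[-30,0,0],[0,0,0],40]]'
python3 -m creep '[[[0,-30,20],[0,0,0],40],[[0,-30,20],[0,0,0],40],[[0,-30,20],[0,0,0],40],[[0,-30,20],[0,0,0],40],[[0,-30,20],[0,0,0],40],[[0,-30,20],[0,0,0],40],[[0,-30,20],[0,0,0],40],[[0,-30,20],[0,0,0],40],[[0,0,0],[0,0,0],40],[[0,0,0],[0,0,0],40]]'
python3 - <<'E'
from h import *
a=r.camera("top")["color"]; b=r.camera("scene")["color"]
A=cv2.resize(a[110:290,100:500],(800,360),interpolation=cv2.INTER_CUBIC); B=cv2.resize(b[165:265,120:500],(800,210),interpolation=cv2.INTER_CUBIC)
cv2.imwrite("pics/end.png",np.vstack([A,B]))
o=cv2.imread("pics/t1.png"); d=cv2.absdiff(o,a).max(2)
for n,x0,y0,x1,y1 in [("white",240,230,268,282),("gplug",244,186,264,216),("carton",336,230,370,278),("pink1",186,128,224,168),("pink2",290,182,330,222),("pink3",436,140,474,176)]: print(n,"changed px",int((d[y0:y1,x0:x1]>45).sum()))
E
```

```text
time_s: 37.2
eef_pos: [0.4946, -0.3002, 0.2217]
tcp_rot: [0.474, 0.523, -0.474, 0.526]
ft_force: [-0.7, -0.9, -0.7]
finger_gap: 0.423
time_s: 38.2
eef_pos: [0.2713, -0.4836, 0.2186]
tcp_rot: [0.475, 0.524, -0.475, 0.524]
ft_force: [-1.2, 0.5, -0.7]
finger_gap: 0.43
white changed px 0
gplug changed px 0
carton changed px 0
pink1 changed px 0
pink2 changed px 0
pink3 changed px 0
```

View pics/end.png

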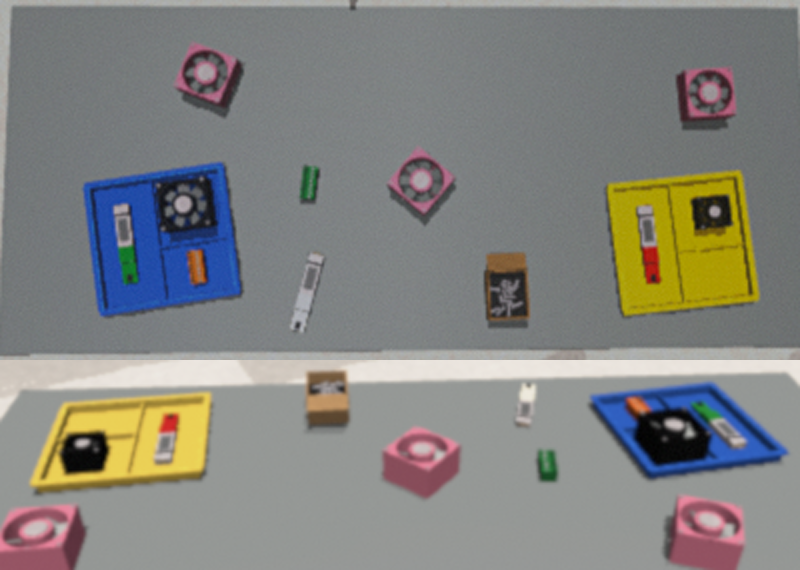

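The final view shows all five parts in their bays: in blue the module (124,243), fan (186,205) and plug (197,267); in yellow the module (649,244) and fan (712,213). Nothing else has moved, so I'm handing in.

```bash
python3 -c "from rig import r; print(r.sign_off())"
```

```text
the job is handed in; nothing more can be done
None
```

Both kits are made up and handed in, at about 38 s of the 141 s allowed. The blue tray holds the large fan, the green-tab module and the orange plug. The yellow tray holds the small fan and the red-tab module.

- **Placing:** each part was lowered in about 1 mm steps until the wrist force rose by 5–17 N, then released. Each rested about 3 mm higher than it had on the mat, which matches the tray floor.
- **Last look:** the top and scene pictures show all five parts in the correct bays, lying flat and the right way up. The white-tab module, the green plug, the carton and the three pink fans show no changed pixels in the top view.
- **Disagreement:** the trays measured 7–12 mm larger than stated in the images, perhaps from blurred edges or a rim. My estimates of the yellow tray's centre differed by up to about 4 mm, so I averaged them. The bay clearances covered this.
- **Pictures:** I viewed 16, the most allowed, against about 12 planned.

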